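# Sweep the reject pebbles off the sorting board

### The job

The three rough pebbles on the sorting board are rejects: sweep them with the fingertips along the board and off its open end into the plain, undivided tray, all three of them. Only push them across the board: do not pick them up or carry them, and leave the standing crystal point and the small calcite block where they are.

Things in the scene. Friction and masses are not known exactly. Their poses are not given: they have to be found in the camera images.
- board: white sorting board on rubber feet, fixed, 200 mm along its x, 260 mm along its y; flat top 40 mm above the table. Origin on the table under its centre. A rim 4 mm thick and 12 mm high stands along both long sides (at x = -100 and +100 mm); both ends (y = -130 and +130 mm) are open edges without a rim, with a tray tucked under each
- tray: plain dark open tray without divisions, the one for the rejects, fixed, its axes parallel to the board's, 200 mm along x, 120 mm along y, walls 4 mm thick and 30 mm high (10 mm below the board's top), floor 4 mm thick. Origin at the centre of its underside, on the table, 182 mm from the board's centre along the board's y, at the one end or the other; the board's edge overhangs its near wall by 8 mm
- case: dark tray of the same outer size and height at the board's other end, divided into six compartments, some with stones in them: not for the rejects. Fixed, origin at the centre of its underside
- pebble0_mid (a point): loose rough pebble, a low lump about 32 x 28 mm and 20 mm high, about 26 g, lying flat on the board at the start; this point is its centre
- pebble1_mid (a point): loose rough pebble, a low lump about 32 x 28 mm and 20 mm high, about 26 g, lying flat on the board at the start; this point is its centre
- pebble2_mid (a point): loose rough pebble, a low lump about 32 x 28 mm and 20 mm high, about 26 g, lying flat on the board at the start; this point is its centre
- point: crystal point to be left alone: six-sided prism 27 mm across the flats with a pointed tip, 46 mm tall, standing loose on the board near the middle of one open end, 60 g. Origin at the centre of its underside
- calcite: calcite block to be left alone: skewed block about 32 x 36 mm and 24 mm high, standing loose on the board near the middle of the other open end, 55 g. Origin at the centre of its underside
Things that resemble listed ones, but are neither listed nor needed, are in the scene too. Leave any pink look-alike of the part that bears pebble1_mid alone.

How it is judged:
By the outcome, as a careful person would: the job done as asked, in the order asked, and still so for the second after the job is handed in, with the robot touching nothing.
It also fails if it takes over 64 s, if anything falls off the work surface, if the arm or the gripper's body presses on something with over 40 N, if the wrist force passes 120 N, or if a joint passes its speed limit or range.

### The arm

A 7-joint arm with a two-finger parallel gripper is mounted at the origin on the work surface. World frame = base frame: x ahead of the robot, y to its left, z up, the work surface at z = 0. Lengths are in m, angles in rad, forces in N, time in s.
With the tool pointing down it reaches from about 0.425 to 0.875 m from the base axis. Payload 9.9 kg.
Tool frame: the origin (TCP) lies at the very end of the fingers, on their centre line; the grasp point (between the pads) lies 19 mm behind it; z points along the fingers, y is the line along which they close (so a half turn about z gives the same grasp; the last joint's range is limited). The gripper opens to 85 mm and grips with 20 to 120 N. Pads are 22 mm wide; open, the fingers measure 114 mm over their backs; the gripper's body (76 mm by 85 mm) begins 54 mm behind the grasp point. The pads swing forward as they close: fully open they stand 13 mm farther back than shut.
Start: joints at [-1.393, 0.576, 0.025, 1.437, -0.015, 1.129, -0.057], TCP at [0.175, 0.652, 0.231] pointing down, gripper open.
Joint ranges: [-2.76, 2.76], [-0.34, 2.15], [-1.52, 1.57], [0.19, 2.46], [-1.09, 4.23], [0.17, 1.99], [-2.82, 2.82]. Speed limits (rad/s): [2.22, 2.22, 3.01, 3.01, 3.14, 3.14, 3.14].

### API

Orientations are given as a rotation vector (axis times angle).
In Python, from plant import bot gives the robot as it stands.
- The arm moves only by the shell command python3 -m crank 'ROWS' [FORCE]. ROWS is JSON, a list that holds one entry, the list of rows, each a list of 5 numbers: the shift along the world's x, y, z in cm, then the turn about the world's z in degrees, then the opening, from 0 (shut) to 1 (fully open). A call has 1 to 8 rows; each row is the pose to reach, as a shift and turn from the pose commanded when the call began; what a row does not reach only later rows make up. A row lasts 1/8 s, in which the tool goes at most 62.5 mm and 10.7 degrees, less where a joint would pass 70% of its speed; a pose out of reach is approached as far as the arm can. A call with a gripper value outside its range is refused whole. The fingers move at their own pace and stop on an object; FORCE is the grip in N (left out, the last holds). Time passes only in rows, so rows that repeat a pose let the fingers close. It gives the time, the measured TCP pose, the force, the opening and the grip force at its end, in the units of the state.
- bot.get_state(): the state, without advancing time (a new reading comes with each control period).
- bot.grab_frame(name): name is "scene" or "side" or "wrist"; returns a dict with "image" (400x640x3 uint8, blue, green, red), "fx", "fy", "cx", "cy" (pixels), "k1" (the pictures are not rectified: a ray, as slopes to the right and down, at radius r is drawn at 1 + k1 r^2 times it, then the intrinsics apply), "origin" and "orientation" of the camera in the world. Camera axes: x right, y down, z forward; pixel columns grow to the right and rows downward; lengths in m; the calibration is good to about 2 mm. A picture is of the moment at which its call begins. There is no depth.
- bot.sign_off(): hands the job in; it is judged then, once.
The state is a dict: "clock": time; "qpos": joint angles; "joint_vel": joint speeds; "tau": joint torques, N m; "tool_pos": TCP position; "ee_rot": TCP orientation; "ft_force": force on the tool from outside, world axes, zero at the start; "ft_torque": the same for the moment, N m; "width": finger opening in m; "grip_force": force on a finger pad.
Only numpy, scipy, OpenCV 4.12 (cv2) and the standard library are available. Lean on these libraries where they do the work, as an engineer would, in place of code of your own. Each camera call takes 0.05 s, during which the arm holds its last target. There are 200 camera calls.

## Working session

There is one attempt and no reset: what is moved stays moved. The work goes in short steps, Python scripts to look and compute and a shell command to move; the robot and the scene stay as the last step left them, time stands still between calls to the robot, and variables do not carry over. Pictures are saved under pics/ and viewed, at most 12 in all, crops included, and the job is handed in when it is done.

```bash
mkdir -p pics; ls
cat > h.py <<'E'
import numpy as np, cv2
from plant import bot
from scipy.spatial.transform import Rotation as R
def rot(o):
    o=np.array(o,float)
    if o.shape==(3,3): return o
    return R.from_rotvec(o).as_matrix() if o.size==3 else R.from_quat(o).as_matrix()
def ray(f,u,v):
    K=np.array([[f['fx'],0,f['cx']],[0,f['fy'],f['cy']],[0,0,1.]])
    p=cv2.undistortPoints(np.array([[[u,v]]],float),K,np.array([f['k1'],0,0,0,0.]))[0,0]
    return np.array(f['origin']),rot(f['orientation'])@np.array([p[0],p[1],1])
def onz(f,u,v,z):
    o,d=ray(f,u,v); return o+d*(z-o[2])/d[2]
def proj(f,P):
    q=rot(f['orientation']).T@(np.array(P)-np.array(f['origin']))
    a=q[:2]/q[2]; a=a*(1+f['k1']*(a@a)); return np.array([f['fx']*a[0]+f['cx'],f['fy']*a[1]+f['cy']])
E
python3 - <<'E'
from h import *
import pickle
for n in("scene","side","wrist"):
    f=bot.grab_frame(n); cv2.imwrite(f'pics/{n}0.png',f['image']); pickle.dump(f,open(f'{n}0.pkl','wb'))
    print(n,f['origin'],f['orientation'],f['fx'],f['k1'])
print(bot.get_state()['tool_pos'],bot.get_state()['ee_rot'],bot.get_state()['clock'])
E
```

```text
pics
scene [1.33193837 0.47610848 0.65468986] [-1.17492941 -2.15500042  1.13021483] 516.5845222247872 -0.13635199856805527
side [ 0.55070388 -0.42735486  0.57804302] [-2.39048588  0.20529129 -0.06698883] 386.388392155013 -0.01029314008987615
wrist [0.09360837 0.67432603 0.37398543] [2.27304397 1.7464924  0.28693367] 342.0046679932733 -0.04449340998393776
[0.17461893 0.65166436 0.23063772] [-4.10015825e-01 -3.11460804e+00  2.00735807e-03] 0.15
```

View pics/scene0.png

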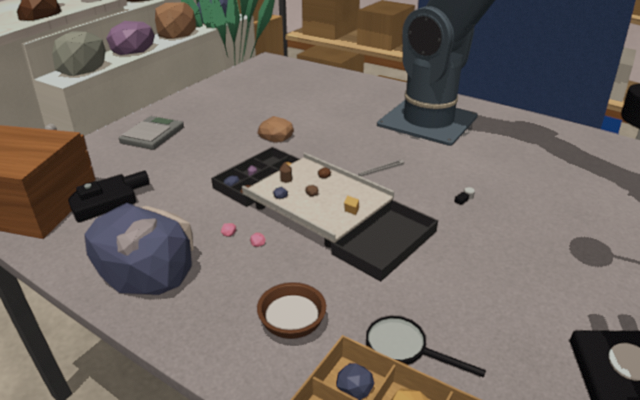

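View pics/side0.png

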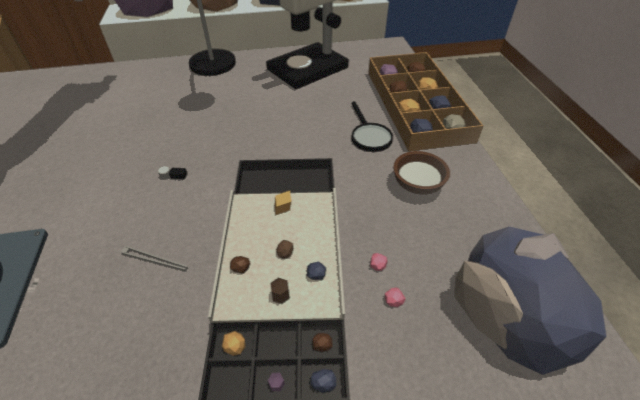

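The side view shows the board from (225,195) to (342,318), the plain tray at the top (285,175, world +y) and the divided case at the bottom.

Candidates, with side pixels:
- **On the board:** brown lump (240,264), brown lump (285,249), blue lump (317,270). These are the pebbles.
- **To leave alone:** dark upright prism (280,290) is the crystal point, and the yellow block (283,202) is the calcite.
- **Off the board:** pink lumps (378,261) and (395,297) are look-alikes. There are also stones in the case and in the wooden box.

I choose the three low lumps on the board and will check them in a crop.

Run:
```python
from h import *
import pickle
f=pickle.load(open('side0.pkl','rb')); g=pickle.load(open('scene0.pkl','rb'))
a=cv2.resize(f['image'][150:335,195:410],None,fx=2.7,fy=2.7,interpolation=cv2.INTER_CUBIC)
cv2.imwrite('pics/crop0.png',a)
im=f['image']; 
hsv=cv2.cvtColor(im,cv2.COLOR_BGR2HSV)
# board white mask
def blobs(f,x0,x1,y0,y1):
    im=f['image'].astype(int); br=im.max(2)
    m=np.zeros(br.shape,np.uint8); sub=(im.min(2)[y0:y1,x0:x1]>125).astype(np.uint8); m[y0:y1,x0:x1]=sub
    n,l,s,c=cv2.connectedComponentsWithStats(m); k=1+np.argmax(s[1:,4]); b=(l==k).astype(np.uint8)
    cs,h=cv2.findContours(b,cv2.RETR_CCOMP,cv2.CHAIN_APPROX_SIMPLE)
    o=max(cs,key=cv2.contourArea); print('outer',cv2.approxPolyDP(o,6,True)[:,0].tolist())
    return [cv2.boundingRect(c) for c in cs if cv2.contourArea(c)>40 and c is not o]
for n,F,b in(('side',f,(200,360,180,330)),('scene',g,(235,400,145,245))):
    print(n)
    for x,y,w,h in blobs(F,*b):
        print((x,y,w,h),onz(F,x+w/2,y+h/2,.05).round(3))
for u,v in((230,193),(337,193),(214,317),(341,317)): print(u,v,onz(f,u,v,.04).round(3))
```

```text
side
outer [[331, 193], [291, 193], [291, 209], [275, 216], [277, 194], [234, 195], [213, 320], [339, 316]]
(268, 276, 23, 31) [ 0.541 -0.121  0.05 ]
(305, 261, 23, 22) [ 0.602 -0.097  0.05 ]
(229, 255, 23, 21) [ 0.483 -0.063  0.05 ]
(275, 239, 20, 22) [ 0.558 -0.045  0.05 ]
scene
outer [[235, 145], [235, 163], [270, 145], [299, 156], [291, 182], [276, 172], [243, 187], [336, 238], [391, 196], [333, 170], [321, 179], [323, 166], [303, 153], [394, 191], [399, 201], [399, 167], [357, 175], [398, 159], [399, 145]]
(343, 195, 18, 21) [0.566 0.061 0.05 ]
(272, 186, 17, 14) [ 0.607 -0.09   0.05 ]
(304, 184, 16, 14) [ 0.564 -0.038  0.05 ]
230 193 [0.468 0.115 0.04 ]
337 193 [0.672 0.078 0.04 ]
214 317 [ 0.44  -0.141  0.04 ]
341 317 [ 0.626 -0.173  0.04 ]
```

View pics/crop0.png

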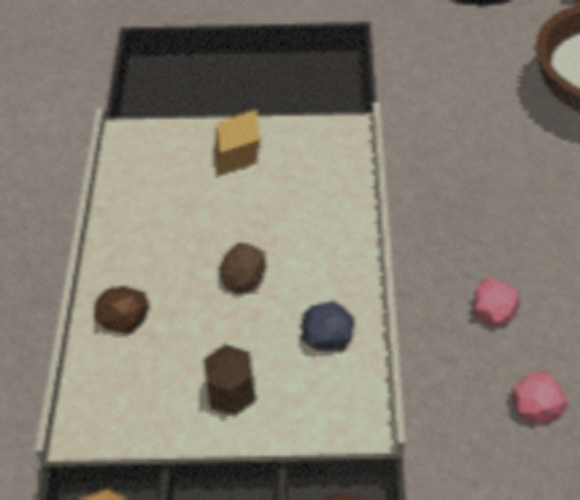

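The crop confirms three low pebbles: brown at left (120,309), brown in the middle (243,268) and blue (328,327). The prism is at (230,380) and the calcite at (238,143), in front of the plain tray. Next I compute board coordinates.

Run:
```python
from h import *
import pickle
f=pickle.load(open('side0.pkl','rb')); g=pickle.load(open('scene0.pkl','rb'))
c=[onz(f,195+u/2.7,150+v/2.7,.04)[:2] for u,v in((49,460),(392,457),(373,115),(103,117))]
L=np.array([[-.096,-.13],[.096,-.13],[.096,.13],[-.096,.13]])
c=np.array(c); m=c.mean(0); H=L.T@(c-m); U,S,V=np.linalg.svd(H); Rm=V.T@U.T
print(c.round(3).tolist()); print('centre',m,'yaw',np.degrees(np.arctan2(Rm[1,0],Rm[0,0])),'res',(c-m-L@Rm.T).round(4).tolist())
np.savez('b.npz',m=m,R=Rm)
def tri(p,q):
    o1,d1=ray(f,*p);o2,d2=ray(g,*q); A=np.c_[d1,-d2]; s=np.linalg.lstsq(A,o2-o1,rcond=None)[0]
    P=(o1+d1*s[0]+o2+d2*s[1])/2; return P
cr=lambda u,v:(195+u/2.7,150+v/2.7)
for n,p,q in(('left',cr(120,307),(325,172)),('mid',cr(243,267),(312,190)),('blue',cr(328,325),(280.5,193)),('calc',cr(238,143),(351,205)),('pt',cr(230,376),(286,172))):
    P=tri(p,q); Z=onz(f,*p,{'pt':.063,'calc':.052}.get(n,.05))
    print(n,P.round(3),Z.round(3),'board',(Rm.T@(P[:2]-m)).round(3),(Rm.T@(Z[:2]-m)).round(3))
s=bot.get_state(); print(R.from_rotvec(s['ee_rot']).as_matrix().round(2).tolist())
```

```text
[[0.438, -0.146], [0.624, -0.177], [0.665, 0.081], [0.474, 0.113]]
centre [ 0.55034485 -0.03234971] yaw -8.768028260272233 res [[0.0026, -0.0002], [-0.0012, -0.0013], [0.0, -0.0007], [-0.0014, 0.0022]]
left [ 0.481 -0.058  0.048] [ 0.482 -0.059  0.05 ] board [-0.065 -0.036] [-0.064 -0.037]
mid [ 0.558 -0.042  0.048] [ 0.558 -0.043  0.05 ] board [ 0.009 -0.008] [ 0.009 -0.009]
blue [ 0.603 -0.092  0.047] [ 0.603 -0.094  0.05 ] board [ 0.061 -0.051] [ 0.061 -0.052]
calc [0.567 0.06  0.051] [0.566 0.06  0.052] board [0.002 0.094] [0.002 0.093]
pt [ 0.542 -0.122  0.058] [ 0.542 -0.125  0.063] board [ 0.005 -0.09 ] [ 0.006 -0.093]
[[-0.97, 0.26, -0.0], [0.26, 0.97, -0.0], [-0.0, -0.0, -1.0]]
```

```bash
python3 -m crank '[[[4,-4,0,-10,0.15],[8,-8,0,-20,0.15],[12,-13,0,-30,0.15],[16,-18,0,-40,0.15],[20,-23,0,-50,0.15],[24,-28,0,-60,0.15],[28,-33,0,-70,0.15],[29,-37,0,-80,0.15]]]'
python3 -m crank '[[[0.2,-5,-2,-4,0.15],[0.5,-10,-4,-4,0.15],[0.8,-15,-6,-4,0.15],[1,-20,-8,-4,0.15],[1.2,-25,-9,-4,0.15],[1.3,-31,-10,-4,0.15],[1.4,-38,-10,-4,0.15],[1.4,-38,-10,-4,0.15]]]'
```

```text
clock: 1.15
tool_pos: [0.4666, 0.2795, 0.2313]
ee_rot: [2.324, 2.113, 0.001]
ft_force: [0.5, 0.6, 0.2]
width: 0.0126
grip_force: 0.0
clock: 2.15
tool_pos: [0.4781, -0.1033, 0.1315]
ee_rot: [2.395, 2.03, -0.002]
ft_force: [0.2, 1.0, -0.4]
width: 0.0126
grip_force: 0.0
```

```bash
python3 -m crank '[[[0,0,-4,0.5,0.15],[0,0,-7,0.5,0.15],[0,0,-8.7,0.5,0.15],[0,0,-8.7,0.5,0.15]]]'
python3 -m crank '[[[0.2,1.5,0,0,0.15],[0.5,3,0,0,0.15],[0.7,4.5,0,0,0.15],[1,6.5,0,0,0.15],[1.3,8.5,0,0,0.15],[1.6,10.5,0,0,0.15],[1.9,12.5,0,0,0.15]]]'
python3 - <<'E'
from h import *
f=bot.grab_frame('side'); cv2.imwrite('pics/s1.png',cv2.resize(f['image'][100:340,170:430],None,fx=2.3,fy=2.3))
E
```

```text
clock: 2.65
tool_pos: [0.478, -0.0971, 0.0433]
ee_rot: [-2.377, -2.05, 0.002]
ft_force: [-0.4, -0.2, 0.3]
width: 0.0127
grip_force: 0.0
clock: 3.52
tool_pos: [0.4979, 0.0289, 0.0446]
ee_rot: [2.379, 2.052, 0.001]
ft_force: [0.8, -0.8, 0.0]
width: 0.013
grip_force: 0.1
```

View pics/s1.png

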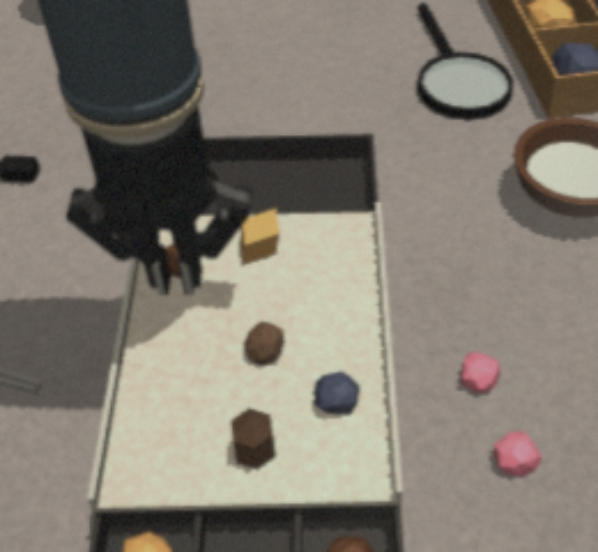

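The pebble is being pushed ahead of the fingers at (172,262). The others are untouched, with the calcite at (260,235). I continue off the edge.

```bash
python3 -m crank '[[[0.25,1.6,0,0,0.15],[0.5,3.2,0,0,0.15],[0.75,4.8,0,0,0.15],[1,6.4,0,0,0.15],[1.2,7.8,0,0,0.15],[1.35,8.8,0,0,0.15],[1.35,8.8,3,0,0.15],[1.35,8.8,7,0,0.15]]]'
python3 - <<'E'
from h import *
f=bot.grab_frame('scene'); cv2.imwrite('pics/s2.png',cv2.resize(f['image'][130:290,200:450],None,fx=3,fy=3))
b=np.load('b.npz')
for n,p in(('back blue',(.059,-.094)),('midside',(-.03,-.008))): print(n,((b['m']+b['R']@p)-bot.get_state()['tool_pos'][:2]).round(4)*100)
print(bot.get_state()['tool_pos'])
E
```

```text
clock: 4.58
tool_pos: [0.5106, 0.115, 0.1144]
ee_rot: [-2.38, -2.05, 0.004]
ft_force: [-0.0, -0.5, 0.7]
width: 0.0132
grip_force: 0.0
back blue [  8.13 -24.92]
midside [  0.65 -15.06]
[0.51299825 0.11490654 0.11929106]
```

View pics/s2.png

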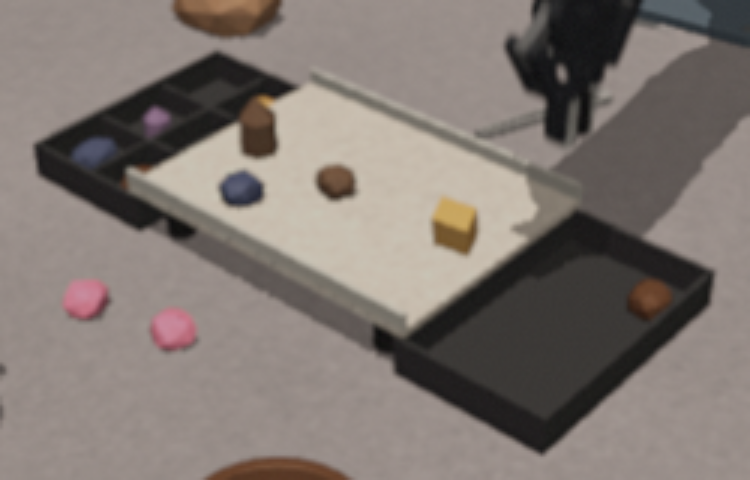

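The reject is in the plain tray, at the far wall (650,298). The calcite (455,225), point (258,128), middle pebble (335,182) and blue pebble (242,188) are all still in place. I'll push the next one more slowly at the edge.

```bash
python3 -m crank '[[[2,-5,1,0,0.15],[4,-10,1,0,0.15],[6,-15,1,0,0.15],[7.5,-20,1,0,0.15],[8.2,-25,1,0,0.15],[8.2,-25,1,0,0.15],[8.2,-25,-3,0,0.15],[8.2,-25,-3,0,0.15]]]'
python3 - <<'E'
from h import *
b=np.load('b.npz'); p=bot.get_state()['tool_pos']; print(p,b['R'].T@(p[:2]-b['m']))
E
```

```text
clock: 5.62
tool_pos: [0.5913, -0.1334, 0.082]
ee_rot: [-2.376, -2.048, 0.005]
ft_force: [-1.2, 0.3, -0.3]
width: 0.0127
grip_force: 0.0
[ 0.59131755 -0.13342675  0.08201762] [ 0.05590149 -0.09365016]
```

```bash
python3 -m crank '[[[0.4,0,-2,0,0.15],[0.4,0,-3.9,0,0.15],[0.4,0,-3.9,0,0.15],[0.6,1.5,-3.9,0,0.15],[0.8,3,-3.9,0,0.15],[1.1,4.5,-3.9,0,0.15],[1.3,6,-3.9,0,0.15],[1.5,7.5,-3.9,0,0.15]]]'
python3 -m crank '[[[0.2,1.5,0,0,0.15],[0.5,3,0,0,0.15],[0.7,4.5,0,0,0.15],[0.9,6,0,0,0.15],[1.1,7.5,0,0,0.15],[1.2,8,0,0,0.15]]]'
python3 - <<'E'
from h import *
b=np.load('b.npz'); p=bot.get_state()['tool_pos']; print(p,b['R'].T@(p[:2]-b['m']))
f=bot.grab_frame('scene'); cv2.imwrite('pics/s3.png',cv2.resize(f['image'][130:290,200:450],None,fx=3,fy=3))
E
```

```text
clock: 6.62
tool_pos: [0.6084, -0.0587, 0.0454]
ee_rot: [2.379, 2.051, 0.0]
ft_force: [0.2, 0.8, 1.0]
width: 0.0129
grip_force: 0.1
clock: 7.38
tool_pos: [0.6203, 0.0216, 0.0452]
ee_rot: [-2.378, -2.052, -0.0]
ft_force: [0.3, -0.0, 0.8]
width: 0.0127
grip_force: 0.1
[0.62027827 0.02162366 0.04515736] [0.06088875 0.06400287]
```

View pics/s3.png

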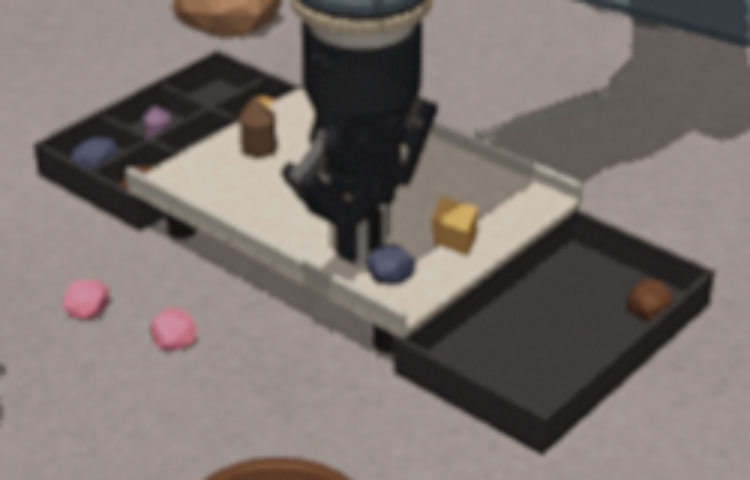

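The blue pebble at (390,263) sits ahead of the fingers, clear of the calcite. I'll go slowly over the edge.

```bash
python3 -m crank '[[[0.15,1,0,0,0.15],[0.3,2,0,0,0.15],[0.45,3,0,0,0.15],[0.6,4,0,0,0.15],[0.75,5,0,0,0.15],[0.9,6,0,0,0.15],[1.05,7,0,0,0.15],[1.05,7.5,0,0,0.15]]]'
python3 -m crank '[[[0,0,4,10,0.15],[0,0,7,20,0.15],[0,-5,7,30,0.15],[-3,-10,7,40,0.15],[-6,-13,7,50,0.15],[-9,-13,7,60,0.15],[-11,-13,7,70,0.15],[-11,-13,7,80,0.15]]]'
python3 -m crank '[[[0,0,0,10,0.15],[0,0,0,10,0.15]]]'
python3 - <<'E'
from h import *
b=np.load('b.npz'); p=bot.get_state()['tool_pos']; print(p,b['R'].T@(p[:2]-b['m']))
print(((b['m']+b['R']@(-.032,-.008))-p[:2])*100)
f=bot.grab_frame('scene'); cv2.imwrite('pics/s4.png',cv2.resize(f['image'][130:290,200:450],None,fx=3,fy=3))
E
```

```text
clock: 8.43
tool_pos: [0.6307, 0.0961, 0.0452]
ee_rot: [-2.379, -2.051, -0.0]
ft_force: [-1.0, 0.1, 0.3]
width: 0.013
grip_force: 0.0
clock: 9.43
tool_pos: [0.519, -0.0355, 0.1155]
ee_rot: [-0.497, -3.101, 0.001]
ft_force: [0.6, -0.7, 0.5]
width: 0.0128
grip_force: 0.0
clock: 9.68
tool_pos: [0.5206, -0.0354, 0.1154]
ee_rot: [0.236, 3.133, 0.0]
ft_force: [0.4, -0.0, 0.9]
width: 0.0129
grip_force: 0.0
[ 0.52063902 -0.03540806  0.11541958] [-0.02889248 -0.0075508 ]
[-0.31396773  0.00297374]
```

View pics/s4.png

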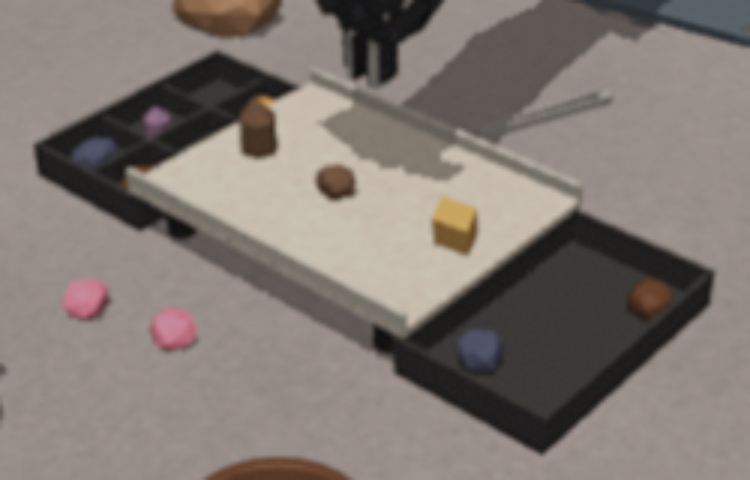

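Blue is in the plain tray at (480,350). The middle pebble (335,182), calcite and point are undisturbed. Next I push the middle pebble sideways into the free lane.

```bash
python3 -m crank '[[[-0.5,0,-3.5,0,0.15],[-0.5,0,-7,0,0.15],[-0.5,0,-7,0,0.15],[0.5,-0.15,-7,0,0.15],[1.5,-0.3,-7,0,0.15],[2.5,-0.45,-7,0,0.15],[3.5,-0.6,-7,0,0.15],[4.5,-0.75,-7,0,0.15]]]'
python3 -m crank '[[[0.8,-0.1,0,0,0.15],[1.5,-0.2,0,0,0.15],[1.5,-0.2,0,0,0.15],[0.7,-0.1,0,0,0.15],[0.7,-0.1,4,0,0.15],[0.7,-0.1,7,0,0.15],[-3,0.3,7,-10,0.15],[-7,0.6,7,-20,0.15]]]'
python3 - <<'E'
from h import *
b=np.load('b.npz'); p=bot.get_state()['tool_pos']; print(p,b['R'].T@(p[:2]-b['m']))
f=bot.grab_frame('side'); im=f['image'].astype(int)
cv2.imwrite('pics/s5.png',cv2.resize(f['image'][150:335,195:410],None,fx=2.7,fy=2.7))
m=(im.max(2)<110).astype(np.uint8)
n,l,s,c=cv2.connectedComponentsWithStats(m)
for i in range(1,n):
    if 150<s[i,4]<700 and 215<c[i][0]<345 and 190<c[i][1]<318:
        w=onz(f,*c[i],.05)[:2]; print(s[i],w,b['R'].T@(w-b['m']))
E
```

```text
clock: 10.72
tool_pos: [0.5664, -0.0427, 0.0455]
ee_rot: [0.233, 3.133, 0.0]
ft_force: [-1.5, -0.6, 0.4]
width: 0.0127
grip_force: 0.2
clock: 11.72
tool_pos: [0.4941, -0.0363, 0.1156]
ee_rot: [0.782, 3.042, 0.001]
ft_force: [-0.3, 0.8, -0.4]
width: 0.013
grip_force: 0.0
[ 0.4941202  -0.03631888  0.11558126] [-0.05496255 -0.01249335]
[215 236  11  62 151] [ 0.45038269 -0.05940748] [-0.09466942 -0.04197923]
[305 240  16  18 216] [ 0.60376086 -0.04973751] [ 0.05544227 -0.00904216]
[271 278  19  26 376] [ 0.54060007 -0.11981626] [ 0.00370201 -0.08792982]
```

View pics/s5.png

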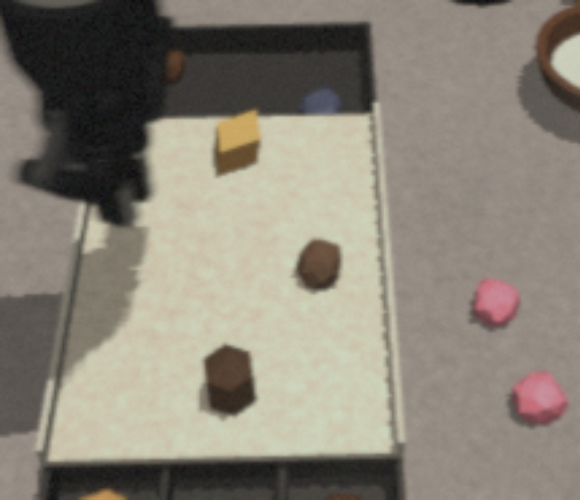

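The middle pebble is now at (320,264) in the right-hand lane, board (0.056,-0.008). The calcite and point have not moved.

```bash
python3 -m crank '[[[1.5,-1,0,-10,0.15],[3,-2,0,-20,0.15],[4.5,-3,0,-30,0.15],[6,-4,0,-40,0.15],[7.5,-5,0,-50,0.15],[9,-5.6,0,-60,0.15],[10.6,-5.6,0,-70,0.15],[10.6,-5.6,0,-70,0.15]]]'
python3 - <<'E'
from h import *
b=np.load('b.npz'); p=bot.get_state()['tool_pos']; print(p,b['R'].T@(p[:2]-b['m']))
E
```

```text
clock: 12.78
tool_pos: [0.6017, -0.092, 0.1148]
ee_rot: [-2.378, -2.053, 0.001]
ft_force: [-0.5, -0.1, -1.2]
width: 0.0129
grip_force: 0.0
[ 0.60171164 -0.09200929  0.11484594] [ 0.05986067 -0.05113231]
```

```bash
python3 -m crank '[[[-0.1,-0.2,-3.5,0,0.15],[-0.1,-0.2,-7,0,0.15],[-0.1,-0.2,-7,0,0.15],[0.1,1.3,-7,0,0.15],[0.3,2.8,-7,0,0.15],[0.6,4.3,-7,0,0.15],[0.8,5.8,-7,0,0.15],[1,7.3,-7,0,0.15]]]'
python3 -m crank '[[[0.2,1.3,0,0,0.15],[0.4,2.6,0,0,0.15],[0.6,3.7,0,0,0.15],[0.7,4.7,0,0,0.15],[0.9,5.7,0,0,0.15]]]'
python3 -m crank '[[[0.15,1,0,0,0.15],[0.3,2,0,0,0.15],[0.45,3,0,0,0.15],[0.6,4,0,0,0.15],[0.7,4.7,0,0,0.15],[0.8,5.3,0,0,0.15],[0.8,5.3,4,0,0.15],[0.8,5.3,8,0,0.15]]]'
python3 -m crank '[[[-3,-5,2,0,0.15],[-6,-10,4,0,0.15],[-10,-14,6,0,0.15],[-14,-16,8,0,0.15],[-14,-16,8,0,0.15]]]'
python3 - <<'E'
from h import *
f=bot.grab_frame('scene'); cv2.imwrite('pics/s6.png',cv2.resize(f['image'][130:290,200:450],None,fx=3,fy=3))
E
```

```text
clock: 13.78
tool_pos: [0.612, -0.0184, 0.0456]
ee_rot: [2.379, 2.051, 0.0]
ft_force: [0.6, -0.2, 2.8]
width: 0.0127
grip_force: 1.0
clock: 14.4
tool_pos: [0.6207, 0.038, 0.0452]
ee_rot: [-2.38, -2.05, 0.0]
ft_force: [-0.3, -1.4, 1.1]
width: 0.0129
grip_force: 0.8
clock: 15.4
tool_pos: [0.6283, 0.0906, 0.1258]
ee_rot: [-2.38, -2.05, 0.002]
ft_force: [0.6, -0.5, -0.5]
width: 0.013
grip_force: 0.0
clock: 16.02
tool_pos: [0.4866, -0.0717, 0.2069]
ee_rot: [2.384, 2.045, 0.003]
ft_force: [0.8, 1.5, -0.3]
width: 0.0128
grip_force: 0.0
```

View pics/s6.png

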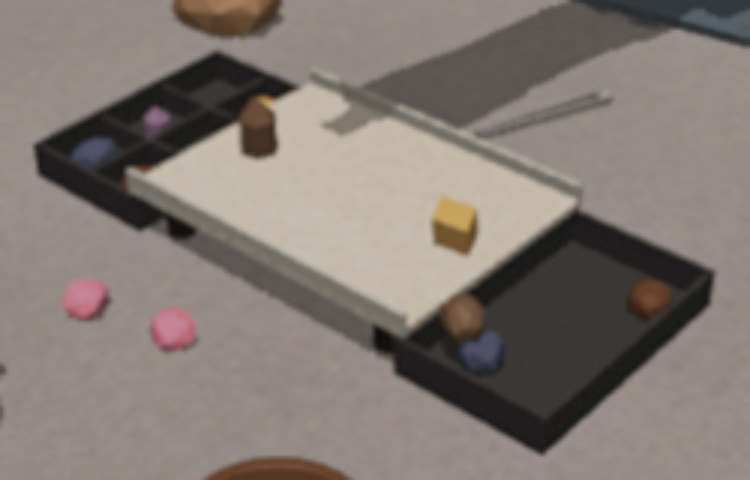

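All three seem to be off the board; the last one, at (463,315), may be leaning on blue or on the edge. I check its height with two views.

Run:
```python
from h import *
f=bot.grab_frame('side'); g=bot.grab_frame('scene')
cv2.imwrite('pics/s7.png',np.hstack([cv2.resize(f['image'][150:230,290:350],None,fx=6,fy=6),cv2.resize(g['image'][215:275,325:395],(420,480)[:2] and (420,480))]))
b=np.load('b.npz')
for z in(.014,.025,.04): 
    w=onz(g,200+463/3,130+315/3,z); print(z,w,b['R'].T@(w[:2]-b['m']),proj(f,w))
```

```text
0.014 [0.60758768 0.09225219 0.014     ] [0.03758026 0.13187153] [303.35898454 201.25582049]
0.025 [0.62002405 0.09884262 0.025     ] [0.04886669 0.14028067] [308.89574461 194.27956945]
0.04 [0.63698274 0.10782956 0.04      ] [0.06425727 0.15174767] [316.50144747 184.69678138]
```

View pics/s7.png

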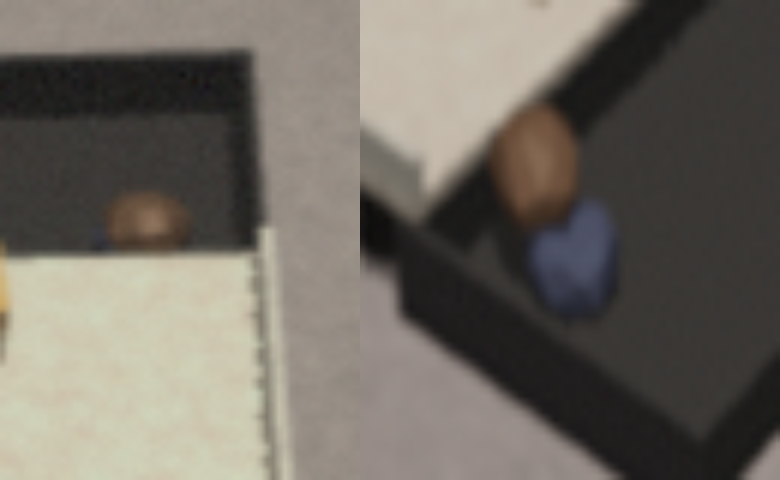

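The last pebble is wedged at z of about 0.034, between the board edge and the blue pebble. I'll nudge it sideways with shut fingertips above wall height so that it settles on the tray floor.

```bash
python3 -m crank '[[[5,4,0,0,0],[10,8,0,0,0],[15,12,0,0,0],[19.4,17.2,-3,0,0],[19.4,17.2,-9,0,0],[19.4,17.2,-12,0,0],[19.4,17.2,-12,0,0]]]'
python3 - <<'E'
from h import *
b=np.load('b.npz'); p=bot.get_state()['tool_pos']; print(p,b['R'].T@(p[:2]-b['m']))
g=bot.grab_frame('scene'); w=onz(g,360,247,.014); print('blue',b['R'].T@(w[:2]-b['m']))
E
```

```text
clock: 17.05
tool_pos: [0.6807, 0.1038, 0.0809]
ee_rot: [-2.375, -2.05, 0.01]
ft_force: [0.1, 0.4, 0.9]
width: -0.0001
grip_force: 0.0
[0.68073912 0.10380671 0.08091566] [0.10811551 0.1544418 ]
blue [0.06006344 0.16371223]
```

```bash
python3 -m crank '[[[0,-0.1,-3,0,0],[0,-0.1,-4.5,0,0],[0,-0.1,-4.5,0,0],[-1,0.1,-4.5,0,0],[-2,0.2,-4.5,0,0],[-3,0.4,-4.5,0,0],[-4,0.5,-4.5,0,0],[-4.8,0.6,-4.5,0,0]]]'
python3 -m crank '[[[-0.8,0.1,0,0,0],[-1.6,0.2,0,0,0],[-1.6,0.2,0,0,0],[-1.6,0.2,5,0,0],[-1.6,0.2,10,0,0],[-6,-5,14,0,0],[-10,-10,16,0,0],[-14,-15,16,0,0]]]'
python3 -m crank '[[[-1,-2,0,0,0],[-1,-2,0,0,0],[-1,-2,0,0,0]]]'
python3 - <<'E'
from h import *
f=bot.grab_frame('side'); g=bot.grab_frame('scene')
cv2.imwrite('pics/s8.png',np.hstack([cv2.resize(f['image'][140:330,205:350],None,fx=2.4,fy=2.4),cv2.resize(g['image'][130:282,270:445],(437,456))]))
E
```

```text
clock: 18.1
tool_pos: [0.6355, 0.1078, 0.0416]
ee_rot: [2.378, 2.049, 0.003]
ft_force: [1.0, -3.3, 7.1]
width: 0.0
grip_force: 3.2
clock: 19.1
tool_pos: [0.5078, -0.0261, 0.1998]
ee_rot: [2.378, 2.051, 0.003]
ft_force: [0.2, -0.4, 0.2]
width: 0.0001
grip_force: 0.0
clock: 19.48
tool_pos: [0.4989, -0.0437, 0.1982]
ee_rot: [-2.378, -2.052, -0.0]
ft_force: [0.8, 0.4, 0.1]
width: -0.0
grip_force: 0.0
```

View pics/s8.png

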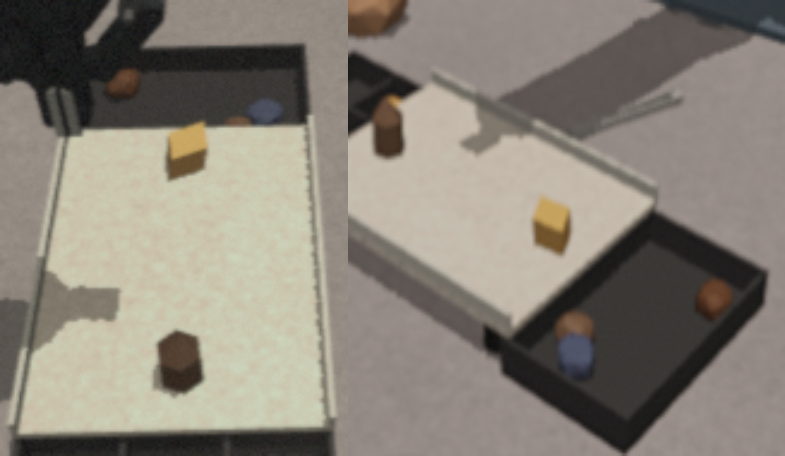

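The pictures show the last brown pebble dropped beside blue, at (575,328) in the right-hand view, below the rim. All three rejects are in the plain tray, the calcite and point are in place, and the robot is clear.

```bash
python3 -c "
from plant import bot
print(bot.sign_off())"
```

```text
the job is handed in; nothing more can be done
None
```

All three pebbles are in the plain tray, the crystal point and calcite were left where they stood, and the job was handed in at about 19.6 s; the last pebble wedged at the tray edge and needed one extra sideways nudge there to drop in.

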